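# Sort the test fittings into their drawer trays

### The arm

A 6-joint arm with a two-finger parallel gripper is mounted at the origin on the work surface. World frame = base frame: x ahead of the robot, y to its left, z up, the work surface at z = 0. Lengths are in m, angles in rad, forces in N, time in s.
With the tool pointing down it reaches from about 0.225 to 0.875 m from the base axis. Payload 3.4 kg.
Tool frame: the origin (TCP) lies at the very end of the fingers, on their centre line; the grasp point (between the pads) lies 19 mm behind it; z points along the fingers, y is the direction in which the jaws open and shut (so a half turn about z gives the same grasp; the last joint's range is limited). The gripper opens to 85 mm and grips with 20 to 120 N. Pads are 22 mm wide; open, the fingers measure 114 mm over their backs; the gripper's body (76 mm by 85 mm) begins 54 mm behind the grasp point. The pads swing forward as they close: fully open they stand 13 mm farther back than shut.
Start: joints at [1.118, 0.276, 1.505, -0, 1.361, -0.121], TCP at [0.187, 0.544, 0.231] pointing down, gripper open.
Joint ranges: [-2.89, 2.89], [-0.75, 2.08], [0.22, 2.7], [-1.18, 4.32], [0.11, 2.71], [-2.7, 2.7]. Speed limits (rad/s): [2.57, 2.57, 3.14, 3.14, 3.14, 3.14].

### API

Orientations are given as a unit quaternion [w, x, y, z].
In Python, from rig import get_state, get_image, calibration, sign_off gives the robot as it stands. The module is installed in compiled form; this text tells all that it offers.
- The arm moves only by the tool drive_tool, never from a script. Its argument "targets" is one flat list of numbers, 7 for each row, row after row: the turn, a rotation vector about the tool's x, y, z in degrees, then the shift along the tool's x, y, z in mm, then the opening, from 0 (shut) to 1 (fully open). In form: [wx, wy, wz, tx, ty, tz, fingers, wx, wy, wz, tx, ty, tz, fingers, ...]. A call has 1 to 12 rows; each row shifts and turns the commanded pose from where the row before left it, along the tool's axes as they then stand; what a row does not reach is not made up. A row lasts 1/8 s, in which the tool goes at most 62.5 mm and 10.7 degrees, less where a joint would pass 70% of its speed; a pose out of reach is approached as far as the arm can. A call is refused whole if a number of a shift passes 62.5 or a number of a turn 10.7, either way. A call with a gripper value outside its range is refused whole. The fingers move at their own pace and stop on an object; "grip_force" is the grip in N (left out, the last holds). Time passes only in rows, so rows that do not move let the fingers close. It gives the time, the measured TCP pose, the force and the opening at its end, in the units of the state.
- get_state(): the state, without advancing time (a new reading comes with each control period).
- get_image(name): name is "scene" or "top"; returns the picture (480x640x3 uint8, red, green, blue); there is no depth.
- calibration(name): a dict with "mtx" (3x3 intrinsics, pixels), "world_to_cam" (4x4, takes a point from world to camera coordinates). Camera axes: x right, y down, z forward; pixel columns grow to the right and rows downward; lengths in m; the calibration is good to about 2 mm. A picture is of the moment at which its call begins. calibration takes no time and is no camera call.
- sign_off(): hands the job in, once; it reports no verdict.
The state is a dict: "clock": time; "qpos": joint angles; "qd": joint speeds; "effort": joint torques, N m; "position": TCP position; "ee_rot": TCP orientation; "contact_force": force on the tool from outside, world axes, zero at the start; "moment": the same for the moment, N m; "width": finger opening in m.
Only numpy, scipy, OpenCV 4.12 (cv2) and the standard library are available. Lean on these libraries where they do the work, as an engineer would, in place of code of your own. Each camera call takes 0.05 s, during which the arm holds its last target.

### The job

The fittings stripped off the test pump stand mixed on the bench. Put each one away in the tray where one of its own kind already stands: both brass threaded fittings in the blue tray, both steel cam-lock parts in the yellow tray and the orange thread protector in the grey tray. Set them down rather than drop them, all standing upright on the tray floor as they stand now, and leave the pressure gauge and the jar of thread paste where they are.

Things in the scene. Friction and masses are not known exactly. Their poses are not given: they have to be found in the camera images.
- nipple_mid (a point): Brass hex nipple, loose, standing on end: thread 27 mm dia (28 over the crests) x 18 mm, hexagon 32 mm across flats x 16 mm, again the same thread x 18 mm; 52 mm tall, about 150 g. The point is on its axis, half-way up; z points up along the axis (26 mm above its foot, in the middle of the hexagon); its x axis is normal to a pair of flats (other flats every 60 degrees)
- reducer_mid (a point): Brass hex reducing nipple, loose, standing on its wide end: thread 27 mm dia (28 over the crests) x 18 mm, hexagon 32 mm across flats x 16 mm, thin upper thread 17 mm dia (18 over the crests) x 16 mm; 50 mm tall, about 120 g. The point is on its axis, half-way up; z points up along the axis (25 mm above its foot, in the hexagon, which runs from 18 to 34 mm above the foot); its x axis is normal to a pair of flats (other flats every 60 degrees)
- adapter_mid (a point): Steel cam-lock adapter, loose, standing with its wide end down, a round barrel 36 mm dia x 28 mm, above it a spigot 31 mm dia with a ring groove and a dark open bore on top; 52 mm tall, about 210 g. The point is on its axis, half-way up; z points up along the axis (26 mm above its foot)
- plug_mid (a point): Steel cam-lock plug, loose, standing on its wide foot: round foot 36 mm dia x 16 mm, above it a spigot 31 mm dia with a ring groove, plain closed top; 40 mm tall, about 170 g. The point is on its axis, half-way up; z points up along the axis (20 mm above its foot)
- cap_mid (a point): Orange plastic thread protector, loose, standing: ribbed round cap 39 mm dia (41 over the ribs) with a rim 45 mm dia x 4 mm at its foot; 36 mm tall, about 30 g. The point is on its axis, half-way up; z points up along the axis (18 mm above its foot)
- tray_blue: Blue plastic drawer tray for the brass threaded fittings. It stands fixed on the bench and does not shift. 160 (x) x 170 (y) x 40 mm high outside, walls and floor 3 mm, so 154 x 164 mm inside. Origin at the centre of its underside, z up; a blank white label card is on its outer -x side. One brass reducing nipple (32 mm hexagon, 50 mm tall) stands fixed in its +x +y corner, its axis at (+52, +56) mm from the tray's origin; the rest of the floor is free
- tray_yellow: Yellow plastic drawer tray for the steel cam-lock parts. It stands fixed on the bench and does not shift. 160 (x) x 170 (y) x 40 mm high outside, walls and floor 3 mm, so 154 x 164 mm inside. Origin at the centre of its underside, z up; a blank white label card is on its outer -x side. One steel cam-lock adapter (36 mm dia, 52 mm tall) stands fixed in its +x +y corner, its axis at (+52, +56) mm from the tray's origin; the rest of the floor is free
- tray_grey: Grey plastic drawer tray for the thread protectors. It stands fixed on the bench and does not shift. 160 (x) x 170 (y) x 40 mm high outside, walls and floor 3 mm, so 154 x 164 mm inside. Origin at the centre of its underside, z up; a blank white label card is on its outer -x side. One orange thread protector (45 mm dia, 36 mm tall) stands fixed in its +x +y corner, its axis at (+52, +56) mm from the tray's origin; the rest of the floor is free
- gauge: Pressure gauge, loose, lying face up, not to be moved: white dial in a steel-rimmed dark case 65 mm dia, 30 mm high; its brass stem sticks out along its own -x to 57 mm from its centre, 20 mm high. Origin at the centre of its underside
- paste: Jar of thread paste, loose, standing, not to be moved: white with a red lid, 52 mm dia, 48 mm tall. Origin at the centre of its underside
Things that resemble listed ones, but are neither listed nor needed, are in the scene too. Leave any pink look-alike of the part that bears plug_mid alone.

How it is judged:
By the outcome, as a careful person would: the job done as asked, in the order asked, and still so for the second after the job is handed in, with the robot touching nothing.
It also fails if it takes over 131 s, if anything falls off the work surface, if the arm or the gripper's body presses on something with over 40 N, if the wrist force passes 120 N, or if a joint passes its speed limit or range.

## Working session

There is one attempt and no reset: what is moved stays moved. The work goes in short steps, Python scripts to look and compute and a tool call to move; the robot and the scene stay as the last step left them, time stands still between calls to the robot, and variables do not carry over. Pictures are saved under pics/ and viewed, and the job is handed in when it is done.

Besides the shell and the picture viewer there is one more tool, called after ">>>" by a JSON object that holds its "op" and its "data", one argument or row to a line. drive_tool: Moves the arm, as the interface text tells. Its arguments: {"type":"object","properties":{"targets":{"type":"array"},"grip_force":{"type":"number"}},"required":["targets"]}

```bash
mkdir -p pics; python3 - <<'E'
from rig import *
import cv2
print(get_state())
for n in ("scene","top"):
    im=get_image(n); cv2.imwrite(f"pics/{n}0.png",im[:,:,::-1]); c=calibration(n); print(n,c)
E
```

```text
{'clock': 0.0, 'qpos': array([ 1.11799314e+00,  2.76598570e-01,  1.50612185e+00, -5.36431361e-05,
        1.36065896e+00, -1.21026276e-01]), 'qd': array([ 0.00055105,  0.00060681, -0.00030779, -0.00031708, -0.00107407,
       -0.00103592]), 'effort': array([-1.44669881e-03, -4.16778731e+01, -2.45805341e+01, -3.15478874e-04,
        1.07748335e-02,  7.08130344e-06]), 'position': array([0.18710383, 0.54316738, 0.23044214]), 'ee_rot': array([-2.27661657e-04,  1.65123048e-01,  9.86272569e-01, -8.64263469e-04]), 'contact_force': array([ 0.79867932, -0.54205781,  0.49169472]), 'moment': array([-0.01247408,  0.0138965 , -0.03974131]), 'width': 0.08523069312890175}
scene {'mtx': array([[509.05194387,   0.        , 317.88792745],
       [  0.        , 509.05194387, 239.060927  ],
       [  0.        ,   0.        ,   1.        ]]), 'world_to_cam': array([[-0.86721089,  0.49790566,  0.00593483,  0.46928038],
       [ 0.41431507,  0.72812842, -0.5460513 , -0.18256851],
       [-0.27620335, -0.47108275, -0.83773072,  1.23169675],
       [ 0.        ,  0.        ,  0.        ,  1.        ]])}
top {'mtx': array([[476.13754373,   0.        , 314.0617407 ],
       [  0.        , 476.13754373, 233.62552401],
       [  0.        ,   0.        ,   1.        ]]), 'world_to_cam': array([[-0.02123891, -0.99970615, -0.01168392,  0.03604744],
       [-0.98185571,  0.02305949, -0.18822228,  0.53749938],
       [ 0.1884364 ,  0.00747429, -0.98205695,  0.98904845],
       [ 0.        ,  0.        ,  0.        ,  1.        ]])}
```

View pics/scene0.png

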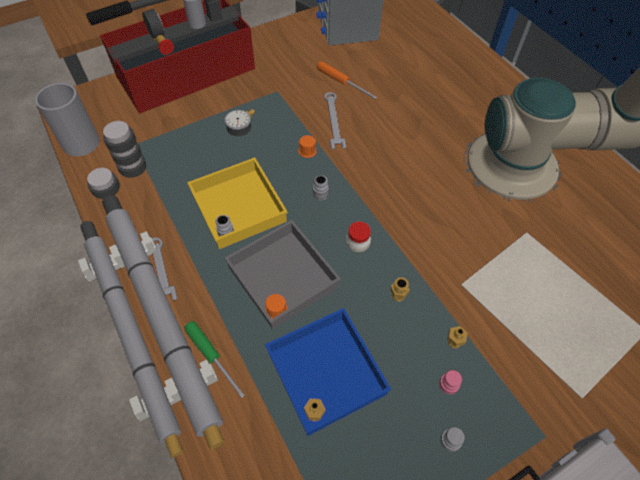

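View pics/top0.png

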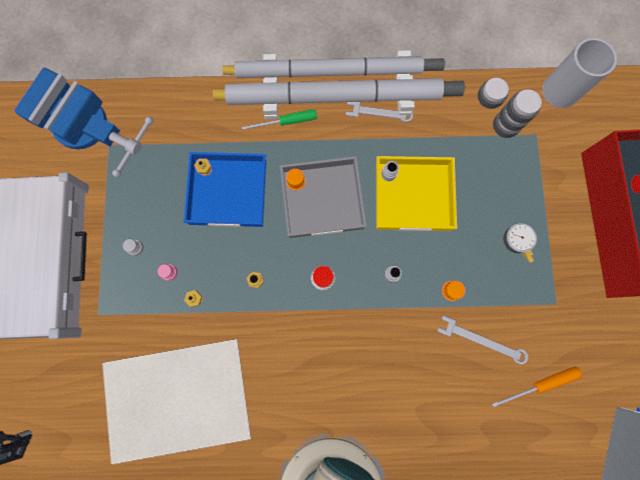

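The scene picture shows the plug (453,438), pink look-alike (451,382), brass parts (457,337) and (401,288), the paste (359,237), adapter (321,187) and cap (307,147). In the top picture they lie at (132,247), (167,272), (193,298), (255,280), (322,278), (394,273) and (454,290). I'll zoom in next.

```bash
python3 - <<'E'
import cv2,numpy as np
t=cv2.imread("pics/top0.png");s=cv2.imread("pics/scene0.png")
def tiles(im,cs,fn,r=20,k=6):
    row=[cv2.resize(im[v-r:v+r,u-r:u+r],None,fx=k,fy=k,interpolation=cv2.INTER_CUBIC) for u,v in cs]
    row=[cv2.copyMakeBorder(x,0,4,0,4,0) for x in row]
    cv2.imwrite(fn,np.vstack([np.hstack(row[:3]),np.hstack(row[3:6])]))
tiles(t,[(132,247),(193,298),(255,280),(394,273),(454,290),(167,272)],"pics/tz.png")
tiles(s,[(453,438),(457,337),(401,288),(321,187),(307,147),(451,382)],"pics/sz.png")
E
```

```text
(no output)
```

View pics/tz.png

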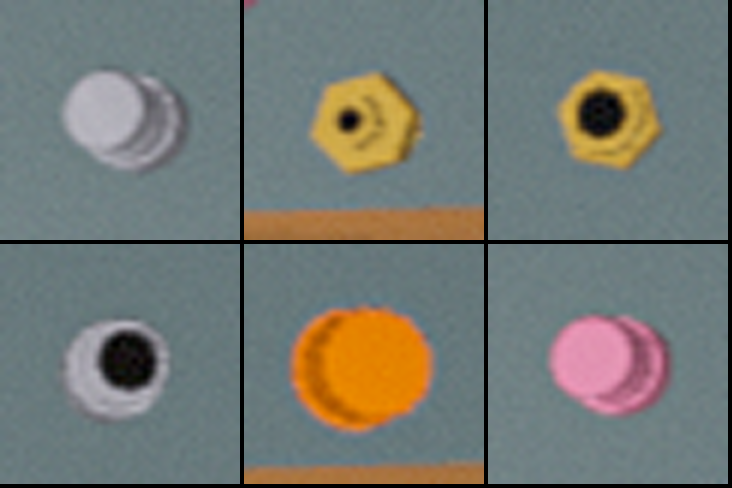

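View pics/sz.png

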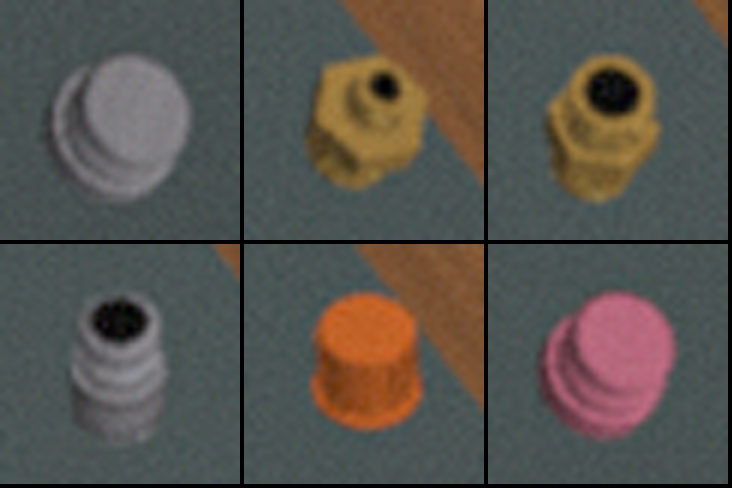

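```bash
cat > h.py <<'E'
import numpy as np,cv2
from rig import *
C={n:calibration(n) for n in("scene","top")}
def ray(n,p):
    c=C[n];R=c["world_to_cam"][:3,:3];t=c["world_to_cam"][:3,3]
    d=R.T@np.linalg.inv(c["mtx"])@np.array([p[0],p[1],1.]);return -R.T@t,d/np.linalg.norm(d)
def plane(n,p,z):
    o,d=ray(n,p);return (o+d*(z-o[2])/d[2])
def tri(pt,ps):
    P=[C[n]["mtx"]@C[n]["world_to_cam"][:3] for n in("top","scene")]
    X=cv2.triangulatePoints(P[0],P[1],np.array(pt,float).reshape(2,1),np.array(ps,float).reshape(2,1))
    X=X[:3,0]/X[3,0]
    e=[]
    for n,p in(("top",pt),("scene",ps)):
        q=C[n]["mtx"]@(C[n]["world_to_cam"]@np.r_[X,1])[:3];e.append(np.linalg.norm(q[:2]/q[2]-p))
    return X,e
def rd(im,kind): pass
E
python3 - <<'E'
from h import *
t=cv2.imread("pics/top0.png");s=cv2.imread("pics/scene0.png")
def bore(im,c,r=10):
    u,v=c;g=255-im[v-r:v+r,u-r:u+r].max(2).astype(float);g=np.clip(g-185,0,None)
    m=cv2.moments(g);return (u-r+m['m10']/m['m00'],v-r+m['m01']/m['m00'])
O={"nip":(bore(t,(254,279)),bore(s,(402,283)),.052),"red":(bore(t,(190,298)),bore(s,(460,331),6),.050),
"ada":(bore(t,(395,272)),bore(s,(321,180)),.052),"plug":((128.9,245.3),(455.4,435.1),.04),"cap":((455.9,289.9),(306.9,140.9),.036)}
for k,(a,b,h) in O.items():
    X,e=tri(a,b);print(k,np.round(a,1),np.round(b,1),X.round(4),np.round(e,2),plane("top",a,h)[:2].round(4),plane("scene",b,h)[:2].round(4))
hsv=cv2.cvtColor(t,cv2.COLOR_BGR2HSV)
# hex phase
for k,c in(("nip",(255,280)),("red",(193,298))):
    r=16;u,v=c;m=((hsv[...,0]>15)&(hsv[...,0]<32)&(hsv[...,1]>110)&(hsv[...,2]>60)).astype(np.uint8)*255
    sub=cv2.resize(m[v-r:v+r,u-r:u+r],None,fx=8,fy=8,interpolation=cv2.INTER_CUBIC)>127
    n,l,st,ce=cv2.connectedComponentsWithStats(sub.astype(np.uint8));i=1+np.argmax(st[1:,4]);
    cn=cv2.findContours((l==i).astype(np.uint8),cv2.RETR_EXTERNAL,cv2.CHAIN_APPROX_NONE)[0][0]
    ap=cv2.approxPolyDP(cv2.convexHull(cn),8,True)[:,0]/8+[u-r,v-r];
    W=np.array([plane("top",p,.034)[:2] for p in ap]);print(k,ap.round(1).tolist(),(W*1e3).round(1).tolist())
    for a,b in zip(W,np.roll(W,-1,0)): d=b-a;print(" edge",round(np.hypot(*d)*1e3,1),round(np.degrees(np.arctan2(d[1],d[0]))%60,1),end='')
    print()
for k,lo,hi in(("blue",(105,150,60),(125,255,255)),("yellow",(22,180,120),(34,255,255))):
  for nm,im in(("top",t),("scene",s)):
    m=cv2.inRange(cv2.cvtColor(im,cv2.COLOR_BGR2HSV),lo,hi)
    n,l,st,ce=cv2.connectedComponentsWithStats(m);
    i=1+max(range(n-1),key=lambda j:st[j+1,4] )
    cn=cv2.findContours((l==i).astype(np.uint8),cv2.RETR_EXTERNAL,cv2.CHAIN_APPROX_NONE)[0][0]
    print(k,nm,cv2.approxPolyDP(cv2.convexHull(cn),4,True)[:,0].tolist())
x=cv2.resize(t[145:245,180:470],None,fx=2.7,fy=2.7,interpolation=cv2.INTER_CUBIC);cv2.imwrite("pics/tr.png",x)
x=cv2.resize(s[150:440,180:400],None,fx=2,fy=2,interpolation=cv2.INTER_CUBIC);cv2.imwrite("pics/trs.png",x)
E
```

```text
nip [253.4 278.5] [401.3 283. ] [0.4432 0.1559 0.0529] [0.21 0.2 ] [0.443  0.1564] [0.4431 0.1553]
red [190.1 297.7] [460. 331.] [0.4056 0.2914 0.0509] [0.31 0.32] [0.4052 0.2921] [0.4056 0.2908]
ada [394.8 272. ] [320.4 179.4] [ 0.4502 -0.1474  0.0536] [0.13 0.11] [ 0.4502 -0.1475] [ 0.4497 -0.1488]
plug [128.9 245.3] [455.4 435.1] [0.5242 0.4324 0.041 ] [0.48 0.56] [0.5237 0.4336] [0.5246 0.4318]
cap [455.9 289.9] [306.9 140.9] [ 0.4105 -0.2804  0.0345] [0.16 0.13] [ 0.4101 -0.2797] [ 0.4114 -0.2793]
nip [[252.4, 272.0], [259.5, 273.0], [261.9, 275.4], [263.9, 281.6], [258.5, 287.9], [250.4, 286.9], [249.0, 285.5], [247.0, 277.4]] [[459.1, 161.1], [456.5, 145.5], [451.2, 140.3], [437.4, 135.9], [424.1, 147.7], [426.6, 165.4], [429.7, 168.4], [447.5, 172.9]]
 edge 15.8 20.7 edge 7.4 44.3 edge 14.4 17.6 edge 17.8 18.7 edge 17.9 21.8 edge 4.3 44.6 edge 18.4 14.0 edge 16.4 14.5
red [[196.5, 291.0], [201.9, 296.4], [201.9, 300.5], [199.8, 304.8], [190.4, 306.9], [185.0, 301.5], [187.0, 292.4]] [[420.3, 282.8], [408.4, 270.8], [399.5, 270.6], [390.5, 275.0], [386.4, 295.3], [398.2, 307.3], [417.8, 303.5]]
 edge 16.9 45.3 edge 8.9 1.3 edge 10.0 34.0 edge 20.7 41.5 edge 16.8 45.5 edge 20.0 49.1 edge 20.8 37.0
blue top [[189, 152], [265, 154], [261, 226], [183, 221]]
blue scene [[343, 308], [390, 389], [308, 435], [265, 344]]
yellow top [[453, 158], [455, 228], [377, 228], [377, 157]]
yellow scene [[254, 158], [284, 208], [285, 220], [219, 247], [188, 183]]
```

View pics/tr.png

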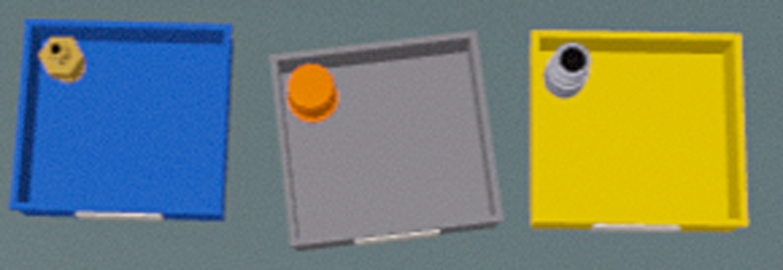

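View pics/trs.png

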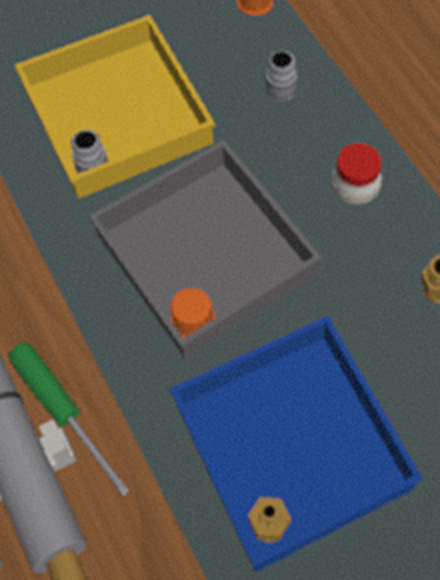

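```bash
python3 - <<'E'
from h import *
T={"blue":([(25,20),(233,24),(222,220),(10,210)],[(257,570),(173,392),(330,320),(420,480)]),
"grey":([(270,55),(476,33),(501,224),(293,248)],[(184,352),(93,218),(225,145),(318,257)]),
"yellow":([(529,30),(742,33),(748,226),(529,226)],[(78,195),(17,66),(152,17),(213,127)])}
for k,(a,b) in T.items():
    A=np.array(a)/2.7+[179.7,144.7];B=np.array(b)/2+[179.8,149.8]
    X=np.array([tri(p,q)[0] for p,q in zip(A,B)])
    P=np.array([plane("top",p,.04) for p in A]);S=np.array([plane("scene",p,.04) for p in B])
    L=np.array([(80,85),(80,-85),(-80,-85),(-80,85)])/1e3
    for W in (X,P,S):
        c=W.mean(0);M=(W-c)[:,:2]
        th=np.arctan2((L[:,0]*M[:,1]-L[:,1]*M[:,0]).sum(),(L*M).sum())
        R=np.array([[np.cos(th),-np.sin(th)],[np.sin(th),np.cos(th)]])
        print(k,c.round(4),"yaw",round(np.degrees(th),1),"res",(np.abs(M-L@R.T).max()*1e3).round(1),(c[:2]+R@[.052,.056]).round(3))
E
```

```text
blue [0.6509 0.2239 0.0341] yaw -3.1 res 4.3 [0.706 0.277]
blue [0.6496 0.2226 0.04  ] yaw -3.2 res 5.2 [0.705 0.276]
blue [0.652 0.226 0.04 ] yaw -3.1 res 2.8 [0.707 0.279]
grey [0.6269 0.0041 0.0342] yaw 5.6 res 4.3 [0.673 0.065]
grey [0.6257 0.0039 0.04  ] yaw 5.3 res 3.3 [0.672 0.064]
grey [0.628  0.0075 0.04  ] yaw 5.8 res 4.9 [0.674 0.068]
yellow [ 0.6307 -0.2051  0.0336] yaw -2.4 res 5.4 [ 0.685 -0.151]
yellow [ 0.6303 -0.2053  0.04  ] yaw -2.2 res 5.2 [ 0.684 -0.151]
yellow [ 0.6309 -0.1993  0.04  ] yaw -2.0 res 13.0 [ 0.685 -0.145]
```

```bash
cat >> h.py <<'E'
def go(x,y,z,ya):
    from scipy.spatial.transform import Rotation as Ro
    s=get_state();q=s["ee_rot"];R=Ro.from_quat([q[1],q[2],q[3],q[0]]).as_matrix()
    cur=np.degrees(np.arctan2(R[1,1],R[0,1]));tilt=np.degrees(np.arccos(-R[2,2]))
    d=(ya-cur+90)%180-90
    a=np.radians(cur+d);Y=np.array([np.cos(a),np.sin(a)]);X=np.array([-Y[1],Y[0]])
    D=np.array([x,y,z])-s["position"]
    print("t",round(s["clock"],2),"pos",s["position"].round(4),"yang",round(cur,1),"tilt",round(tilt,2),"q6",s["qpos"][5].round(2),"w",round(s["width"],4),"F",s["contact_force"].round(1))
    print("wz",round(-d,1),"tx ty tz mm",(X@D[:2]*1e3).round(1),(Y@D[:2]*1e3).round(1),(-D[2]*1e3).round(1), "horiz",(np.hypot(*D[:2])*1e3).round())
E
python3 -c "
from h import *
go(.4432,.1556,.12,48)"
```

```text
t 0.1 pos [0.1871 0.5432 0.2305] yang 71.0 tilt 0.09 q6 -0.12 w 0.0854 F [-1.  -0.4  0.2]
wz 23.0 tx ty tz mm -449.7 -116.7 110.5 horiz 465.0
```

>>> {"op": "drive_tool", "data": {
  "targets": [0, 0, 7.7, 0, 0, 0, 0.7, 0, 0, 7.7, 0, 0, 0, 0.7, 0, 0, 7.6, 0, 0, 0, 0.7, 0, 0, 0, -50, -13, 10, 0.7, 0, 0, 0, -50, -13, 10, 0.7, 0, 0, 0, -50, -13, 10, 0.7, 0, 0, 0, -50, -13, 10, 0.7, 0, 0, 0, -50, -13, 10, 0.7, 0, 0, 0, -50, -13, 10, 0.7, 0, 0, 0, -50, -13, 10, 0.7, 0, 0, 0, -50, -13, 10, 0.7, 0, 0, 0, -50, -13, 10, 0.7],
  "grip_force": 50
}}

```text
clock: 1.6
position: [0.4439, 0.1541, 0.1408]
ee_rot: [-0.0, 0.359, 0.934, 0.0]
contact_force: [-0.2, 0.4, -0.1]
width: 0.0597
```

>>> {"op": "drive_tool", "data": {
  "targets": [0, 0, 0, 0, 0, 0, 0.7, 0, 0, 0, 0, 0, 0, 0.7, 0, 0, 0, 0, 0, 0, 0.7]
}}

```text
clock: 1.98
position: [0.4426, 0.1566, 0.1414]
ee_rot: [-0.0, 0.358, 0.934, 0.0]
contact_force: [-0.2, 0.4, 0.1]
width: 0.0595
```

```bash
python3 -c "
from h import *
go(.4432,.1556,.007,48)
for n in('top','scene'):
    cv2.imwrite('pics/%s1.png'%n,get_image(n)[:,:,::-1])
a=cv2.imread('pics/top1.png')[200:340,160:360];b=cv2.imread('pics/scene1.png')[210:350,300:500]
cv2.imwrite('pics/c1.png',cv2.resize(np.hstack([a,b]),None,fx=2,fy=2))
"
```

```text
t 1.98 pos [0.4426 0.1566 0.1414] yang 48.1 tilt 0.03 q6 -0.65 w 0.0595 F [-0.2  0.4  0.1]
wz 0.1 tx ty tz mm -1.1 -0.3 134.4 horiz 1.0
```

View pics/c1.png

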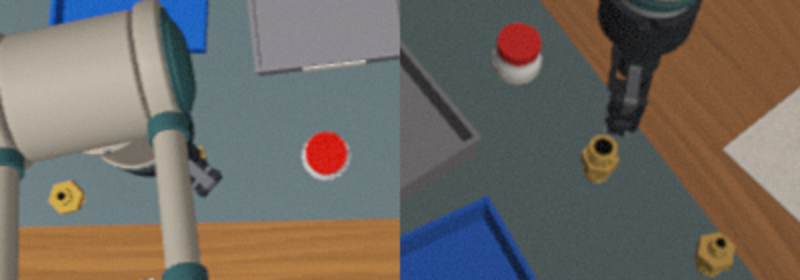

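The right half of the crop shows the gripper above the nipple, bore at about (603,146), with nothing else near. The top view mostly shows the arm. I'll go down.

>>> {"op": "drive_tool", "data": {
  "targets": [0, 0, 0, -1, 0, 25, 0.7, 0, 0, 0, 0, 0, 25, 0.7, 0, 0, 0, 0, 0, 25, 0.7, 0, 0, 0, 0, 0, 20, 0.7, 0, 0, 0, 0, 0, 20, 0.7, 0, 0, 0, 0, 0, 19, 0.7, 0, 0, 0, 0, 0, 0, 0.7, 0, 0, 0, 0, 0, 0, 0.7]
}}

```text
clock: 3.08
position: [0.4445, 0.1555, 0.0079]
ee_rot: [0.0, 0.358, 0.934, 0.0]
contact_force: [0.4, -0.1, 1.1]
width: 0.0599
```

>>> {"op": "drive_tool", "data": {
  "targets": [0, 0, 0, 0, 0, 0, 0.3, 0, 0, 0, 0, 0, 0, 0.2, 0, 0, 0, 0, 0, 0, 0.1, 0, 0, 0, 0, 0, 0, 0, 0, 0, 0, 0, 0, 0, 0, 0, 0, 0, 0, 0, 0, 0, 0, 0, 0, 0, 0, 0, 0]
}}

```text
clock: 3.95
position: [0.4446, 0.1551, 0.0082]
ee_rot: [0.001, 0.359, 0.934, 0.001]
contact_force: [-2.0, 0.2, 5.8]
width: 0.0312
```

>>> {"op": "drive_tool", "data": {
  "targets": [0, 0, 0, 0, 0, -10, 0, 0, 0, 0, 0, 0, -20, 0, 0, 0, 0, 0, 0, -30, 0, 0, 0, 0, 0, 0, -30, 0, 0, 0, -9.75, 0, 0, 0, 0, 0, 0, -9.75, 0, 0, 0, 0, 0, 0, -9.75, 0, 0, 0, 0, 0, 0, -9.75, 0, 0, 0, 0, 0, 0, 0, 0, 0, 0, 0]
}}

```text
clock: 5.08
position: [0.444, 0.1548, 0.0976]
ee_rot: [0.0, 0.027, 1.0, 0.0]
contact_force: [-0.9, -0.3, -1.5]
width: 0.0312
```

```bash
python3 -c "
from h import *
go(.6055,.2165,.05,87)"
```

```text
t 5.08 pos [0.444  0.1548 0.0976] yang 86.9 tilt 0.01 q6 -1.33 w 0.0312 F [-0.9 -0.3 -1.5]
wz -0.1 tx ty tz mm -158.1 70.1 47.6 horiz 173.0
```

>>> {"op": "drive_tool", "data": {
  "targets": [0, 0, 0, -20, 9, 0, 0, 0, 0, 0, -32, 14, 0, 0, 0, 0, 0, -32, 14, 0, 0, 0, 0, 0, -32, 14, 0, 0, 0, 0, 0, -27, 12, 0, 0, 0, 0, 0, -15, 7, 0, 0, 0, 0, 0, 0, 0, 0, 0, 0, 0, 0, 0, 0, 0, 0, 0, 0, 0, 0, 0, 30, 0, 0, 0, 0, 0, 0, 30, 0, 0, 0, 0, 0, 0, 15, 0, 0, 0, 0, 0, 0, 0, 0]
}}

```text
clock: 6.58
position: [0.6043, 0.2162, 0.0215]
ee_rot: [-0.001, 0.026, 1.0, -0.0]
contact_force: [0.0, -0.5, -1.2]
width: 0.0314
```

```bash
python3 -c "
from h import *
go(.6055,.2165,.0117,87)
cv2.imwrite('pics/s2.png',cv2.resize(get_image('scene')[280:460,230:430,::-1],None,fx=3,fy=3))"
```

```text
t 6.58 pos [0.6043 0.2162 0.0215] yang 87.0 tilt 0.15 q6 -1.28 w 0.0314 F [ 0.  -0.5 -1.2]
wz -0.0 tx ty tz mm -1.2 0.4 9.8 horiz 1.0
```

View pics/s2.png

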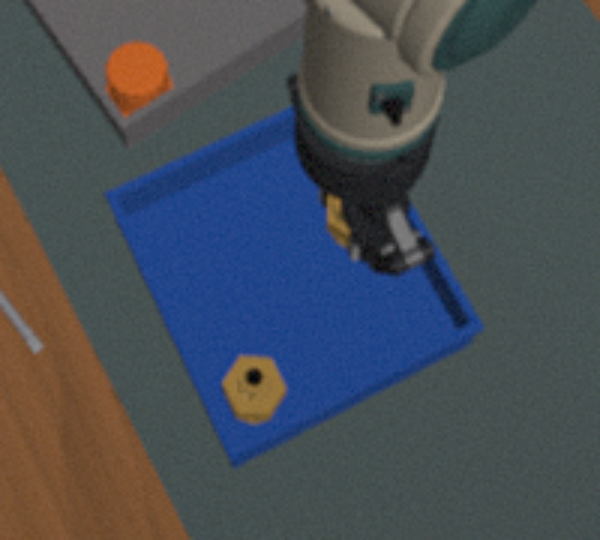

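The nipple is held upright inside the blue tray, at about (340,220) in the crop and clear of the walls. I'll lower it until it touches.

>>> {"op": "drive_tool", "data": {
  "targets": [0, 0, 0, 0, 0, 4, 0, 0, 0, 0, 0, 0, 3, 0, 0, 0, 0, 0, 0, 2, 0, 0, 0, 0, 0, 0, 0, 0, 0, 0, 0, 0, 0, 0, 0]
}}

```text
clock: 7.25
position: [0.6057, 0.2165, 0.0134]
ee_rot: [0.0, 0.026, 1.0, 0.0]
contact_force: [-0.4, 0.0, -2.0]
width: 0.0314
```

>>> {"op": "drive_tool", "data": {
  "targets": [0, 0, 0, 0, 0, 1, 0, 0, 0, 0, 0, 0, 0.7, 0, 0, 0, 0, 0, 0, 0, 0, 0, 0, 0, 0, 0, 0, 0]
}}

```text
clock: 7.75
position: [0.6056, 0.2165, 0.0116]
ee_rot: [0.0, 0.026, 1.0, 0.0]
contact_force: [-0.5, -0.3, -1.4]
width: 0.0309
```

>>> {"op": "drive_tool", "data": {
  "targets": [0, 0, 0, 0, 0, 0.6, 0, 0, 0, 0, 0, 0, 0, 0, 0, 0, 0, 0, 0, 0, 0]
}}

```text
clock: 8.12
position: [0.6057, 0.2165, 0.0113]
ee_rot: [0.0, 0.026, 1.0, 0.0]
contact_force: [-0.2, -0.4, 2.6]
width: 0.0309
```

>>> {"op": "drive_tool", "data": {
  "targets": [0, 0, 0, 0, 0, 0, 0.45, 0, 0, 0, 0, 0, 0, 0.6, 0, 0, 0, 0, 0, 0, 0.6, 0, 0, 0, 0, 0, -15, 0.6, 0, 0, 0, 0, 0, -25, 0.6, 0, 0, 0, 0, 0, -40, 0.6, 0, 0, 0, 0, 0, -30, 0.7, 0, 0, 0, 0, 0, 0, 0.7]
}}

```text
clock: 9.12
position: [0.6078, 0.2171, 0.1251]
ee_rot: [0.004, 0.026, 1.0, 0.001]
contact_force: [0.4, -0.1, 0.7]
width: 0.0597
```

```bash
python3 -c "
from h import *
go(.4055,.2915,.12,73)
cv2.imwrite('pics/s3.png',cv2.resize(get_image('scene')[270:470,230:500,::-1],None,fx=2.7,fy=2.7))"
```

```text
t 9.12 pos [0.6078 0.2171 0.1251] yang 87.0 tilt 0.44 q6 -1.28 w 0.0597 F [ 0.4 -0.1  0.7]
wz 14.0 tx ty tz mm 215.2 12.0 5.1 horiz 216.0
```

View pics/s3.png

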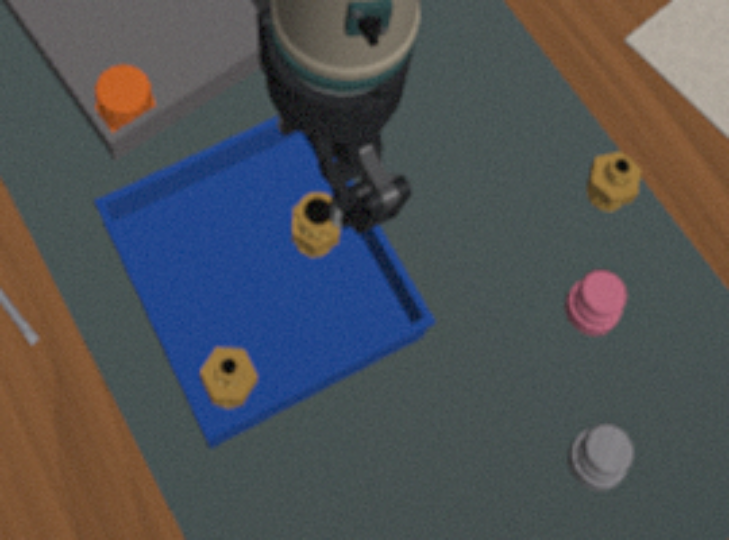

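The nipple stands upright in the blue tray, bore at about (318,210) in the crop. Next is the reducer.

>>> {"op": "drive_tool", "data": {
  "targets": [0, 0, 7, 0, 0, 0, 0.65, 0, 0, 7, 0, 0, 0, 0.65, 0, 0, 0, 30, 2, 0, 0.65, 0, 0, 0, 43, 2, 0, 0.65, 0, 0, 0, 45, 3, 0, 0.65, 0, 0, 0, 45, 3, 0, 0.65, 0, 0, 0, 30, 1, 0, 0.65, 0, 0, 0, 20, 1, 0, 0.65, 0, 0, 0, 0, 0, 0, 0.65, 0, 0, 0, 0, 0, 0, 0.65, 0, 0, 0, 0, 0, 0, 0.65]
}}

```text
clock: 10.55
position: [0.4067, 0.2901, 0.1209]
ee_rot: [0.0, 0.148, 0.989, 0.0]
contact_force: [0.3, -0.0, 0.2]
width: 0.0557
```

```bash
python3 -c "
from h import *
go(.4055,.2915,.007,73)
cv2.imwrite('pics/s4.png',cv2.resize(get_image('scene')[270:470,330:530,::-1],None,fx=2.7,fy=2.7))"
```

```text
t 10.55 pos [0.4067 0.2901 0.1209] yang 72.9 tilt 0.04 q6 -0.79 w 0.0557 F [ 0.3 -0.   0.2]
wz -0.1 tx ty tz mm 1.5 1.0 113.9 horiz 2.0
```

View pics/s4.png

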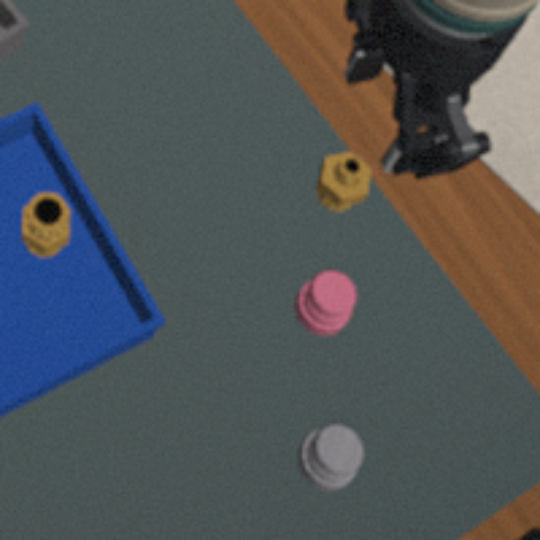

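The gripper is above the reducer, bore at about (350,166) in the crop. The pink part, at about (330,300), is clear of it.

>>> {"op": "drive_tool", "data": {
  "targets": [0, 0, 0, 1.5, 1, 25, 0.65, 0, 0, 0, 0, 0, 25, 0.65, 0, 0, 0, 0, 0, 25, 0.65, 0, 0, 0, 0, 0, 20, 0.65, 0, 0, 0, 0, 0, 19, 0.65, 0, 0, 0, 0, 0, 0, 0.65, 0, 0, 0, 0, 0, 0, 0.65]
}}

```text
clock: 11.48
position: [0.4051, 0.2918, 0.0074]
ee_rot: [0.0, 0.148, 0.989, 0.0]
contact_force: [0.2, 1.4, 0.7]
width: 0.0555
```

>>> {"op": "drive_tool", "data": {
  "targets": [0, 0, 0, 0, 0, 0, 0.3, 0, 0, 0, 0, 0, 0, 0.2, 0, 0, 0, 0, 0, 0, 0.1, 0, 0, 0, 0, 0, 0, 0, 0, 0, 0, 0, 0, 0, 0, 0, 0, 0, 0, 0, 0, 0]
}}

```text
clock: 12.22
position: [0.405, 0.2919, 0.008]
ee_rot: [0.001, 0.148, 0.989, 0.001]
contact_force: [-1.5, -1.1, 6.1]
width: 0.0311
```

>>> {"op": "drive_tool", "data": {
  "targets": [0, 0, 0, 0, 0, -10, 0, 0, 0, 0, 0, 0, -20, 0, 0, 0, 0, 0, 0, -30, 0, 0, 0, 0, 0, 0, -30, 0, 0, 0, -7, 0, 0, 0, 0, 0, 0, -7, 0, 0, 0, 0, 0, 0, 0, 0, 0, 0, 0, 0, 0, 0, 0, 0, 0, 0]
}}

```text
clock: 13.22
position: [0.4041, 0.2916, 0.0971]
ee_rot: [-0.0, 0.027, 1.0, 0.0]
contact_force: [-0.5, -0.6, -0.6]
width: 0.0311
```

```bash
python3 -c "
from h import *
go(.654,.194,.022,87)"
```

```text
t 13.22 pos [0.4041 0.2916 0.0971] yang 86.9 tilt 0.01 q6 -1.03 w 0.0311 F [-0.5 -0.6 -0.6]
wz -0.1 tx ty tz mm -254.7 -84.4 75.1 horiz 268.0
```

>>> {"op": "drive_tool", "data": {
  "targets": [0, 0, 0, -20, -7, 0, 0, 0, 0, 0, -40, -13, 0, 0, 0, 0, 0, -45, -15, 0, 0, 0, 0, 0, -45, -15, 0, 0, 0, 0, 0, -45, -15, 0, 0, 0, 0, 0, -35, -12, 0, 0, 0, 0, 0, -25, -7, 0, 0, 0, 0, 0, 0, 0, 0, 0, 0, 0, 0, 0, 0, 0, 0, 0, 0, 0, 0, 0, 0, 0]
}}

```text
clock: 14.48
position: [0.6536, 0.1946, 0.0969]
ee_rot: [-0.0, 0.026, 1.0, 0.0]
contact_force: [-0.4, 0.1, -1.1]
width: 0.0311
```

```bash
python3 -c "
from h import *
go(.654,.194,.013,87)"
```

```text
t 14.47 pos [0.6536 0.1946 0.0969] yang 87.0 tilt 0.06 q6 -1.33 w 0.0311 F [-0.4  0.1 -1.1]
wz 0.0 tx ty tz mm -0.5 -0.6 83.9 horiz 1.0
```

>>> {"op": "drive_tool", "data": {
  "targets": [0, 0, 0, 0, 0, 25, 0, 0, 0, 0, 0, 0, 25, 0, 0, 0, 0, 0, 0, 20, 0, 0, 0, 0, 0, 0, 10, 0, 0, 0, 0, 0, 0, 4, 0, 0, 0, 0, 0, 0, 0.8, 0, 0, 0, 0, 0, 0, 0, 0, 0, 0, 0, 0, 0, 0, 0]
}}

```text
clock: 15.48
position: [0.6549, 0.1945, 0.0129]
ee_rot: [0.001, 0.026, 1.0, 0.0]
contact_force: [-0.5, -0.7, -1.0]
width: 0.0315
```

>>> {"op": "drive_tool", "data": {
  "targets": [0, 0, 0, 0, 0, 0.6, 0, 0, 0, 0, 0, 0, 0, 0, 0, 0, 0, 0, 0, 0, 0]
}}

```text
clock: 15.85
position: [0.6545, 0.1944, 0.0116]
ee_rot: [-0.0, 0.026, 1.0, 0.0]
contact_force: [-0.0, -0.6, -1.2]
width: 0.0311
```

>>> {"op": "drive_tool", "data": {
  "targets": [0, 0, 0, 0, 0, 0.7, 0, 0, 0, 0, 0, 0, 0, 0, 0, 0, 0, 0, 0, 0, 0]
}}

```text
clock: 16.23
position: [0.6546, 0.1945, 0.0111]
ee_rot: [0.0, 0.026, 1.0, 0.0]
contact_force: [-0.8, -0.6, 0.6]
width: 0.0308
```

>>> {"op": "drive_tool", "data": {
  "targets": [0, 0, 0, 0, 0, 0.3, 0, 0, 0, 0, 0, 0, 0, 0.45, 0, 0, 0, 0, 0, 0, 0.6, 0, 0, 0, 0, 0, 0, 0.6, 0, 0, 0, 0, 0, -15, 0.6, 0, 0, 0, 0, 0, -25, 0.6, 0, 0, 0, 0, 0, -40, 0.6, 0, 0, 0, 0, 0, -40, 0.7, 0, 0, 0, 0, 0, 0, 0.7, 0, 0, 0, 0, 0, 0, 0.7]
}}

```text
clock: 17.48
position: [0.6541, 0.1944, 0.1309]
ee_rot: [0.0, 0.026, 1.0, 0.0]
contact_force: [0.0, -0.8, -1.1]
width: 0.0601
```

```bash
python3 -c "
from h import *
go(.4502,-.148,.13,90)
a=get_image('scene')[270:470,230:430,::-1];cv2.imwrite('pics/s5.png',cv2.resize(a,None,fx=2.7,fy=2.7))"
```

```text
t 17.48 pos [0.6541 0.1944 0.1309] yang 87.0 tilt 0.0 q6 -1.33 w 0.0601 F [ 0.  -0.8 -1.1]
wz -3.0 tx ty tz mm 203.9 -342.4 0.9 horiz 399.0
```

View pics/s5.png

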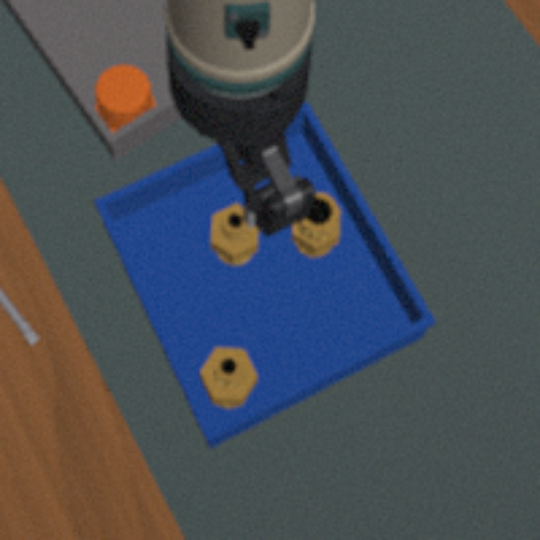

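Both brass parts stand upright in the blue tray: the reducer at about (235,220) in the crop and the nipple at about (318,212). Next is the adapter.

>>> {"op": "drive_tool", "data": {
  "targets": [0, 0, 0, 12, -23, 0, 0.7, 0, 0, 0, 21, -40, 0, 0.7, 0, 0, 0, 21, -40, 0, 0.7, 0, 0, 0, 22, -41, 0, 0.7, 0, 0, 0, 22, -41, 0, 0.7, 0, 0, 0, 22, -41, 0, 0.7, 0, 0, 0, 22, -41, 0, 0.7, 0, 0, 0, 20, -40, 0, 0.7, 0, 0, 0, 14, -27, 0, 0.7, 0, 0, 0, 10, -18, 0, 0.7, 0, 0, 0, 0, 0, 0, 0.7, 0, 0, 0, 0, 0, 0, 0.7]
}}

```text
clock: 19.02
position: [0.4501, -0.1467, 0.1299]
ee_rot: [-0.001, 0.026, 1.0, 0.001]
contact_force: [0.4, -0.6, -0.3]
width: 0.0598
```

```bash
python3 -c "
from h import *
go(.4502,-.148,.007,87)
a=get_image('scene')[90:290,230:430,::-1];cv2.imwrite('pics/s6.png',cv2.resize(a,None,fx=2.7,fy=2.7))"
```

```text
t 19.02 pos [ 0.4501 -0.1467  0.1299] yang 87.0 tilt 0.09 q6 -1.98 w 0.0598 F [ 0.4 -0.6 -0.3]
wz -0.0 tx ty tz mm -0.1 -1.3 122.9 horiz 1.0
```

View pics/s6.png

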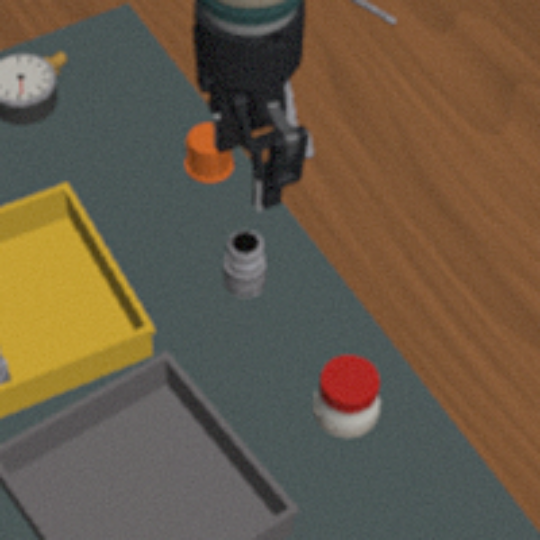

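The gripper is above the adapter, bore at about (245,243) in the crop, with nothing near. I'll go down and grip.

>>> {"op": "drive_tool", "data": {
  "targets": [0, 0, 0, 0, -1, 30, 0.7, 0, 0, 0, 0, 0, 30, 0.7, 0, 0, 0, 0, 0, 25, 0.7, 0, 0, 0, 0, 0, 20, 0.7, 0, 0, 0, 0, 0, 14, 0.7, 0, 0, 0, 0, 0, 6, 0.7, 0, 0, 0, 0, 0, 0, 0.7, 0, 0, 0, 0, 0, 0, 0.7]
}}

```text
clock: 20.08
position: [0.4508, -0.1485, 0.0062]
ee_rot: [0.001, 0.026, 1.0, -0.0]
contact_force: [-0.7, -0.1, 0.0]
width: 0.0596
```

>>> {"op": "drive_tool", "data": {
  "targets": [0, 0, 0, 0, 0, 0, 0.35, 0, 0, 0, 0, 0, 0, 0.25, 0, 0, 0, 0, 0, 0, 0.15, 0, 0, 0, 0, 0, 0, 0, 0, 0, 0, 0, 0, 0, 0, 0, 0, 0, 0, 0, 0, 0],
  "grip_force": 60
}}

```text
clock: 20.82
position: [0.4506, -0.1486, 0.0064]
ee_rot: [0.001, 0.026, 1.0, -0.0]
contact_force: [-0.3, -0.1, 5.6]
width: 0.034
```

>>> {"op": "drive_tool", "data": {
  "targets": [0, 0, 0, 0, 0, -10, 0, 0, 0, 0, 0, 0, -20, 0, 0, 0, 0, 0, 0, -30, 0, 0, 0, 0, 0, 0, -30, 0, 0, 0, 0, 0, 0, 0, 0, 0, 0, 0, 0, 0, 0, 0]
}}

```text
clock: 21.58
position: [0.4494, -0.1479, 0.095]
ee_rot: [-0.001, 0.026, 1.0, 0.0]
contact_force: [-1.2, 0.1, -2.2]
width: 0.0341
```

```bash
python3 -c "
from h import *
go(.5862,-.222,.02,87)
a=get_image('scene')[90:290,180:430,::-1];cv2.imwrite('pics/s7.png',cv2.resize(a,None,fx=2.7,fy=2.7))"
```

```text
t 21.57 pos [ 0.4494 -0.1479  0.095 ] yang 87.0 tilt 0.08 q6 -1.98 w 0.0341 F [-1.2  0.1 -2.2]
wz -0.0 tx ty tz mm -140.4 -66.8 75.0 horiz 156.0
```

View pics/s7.png

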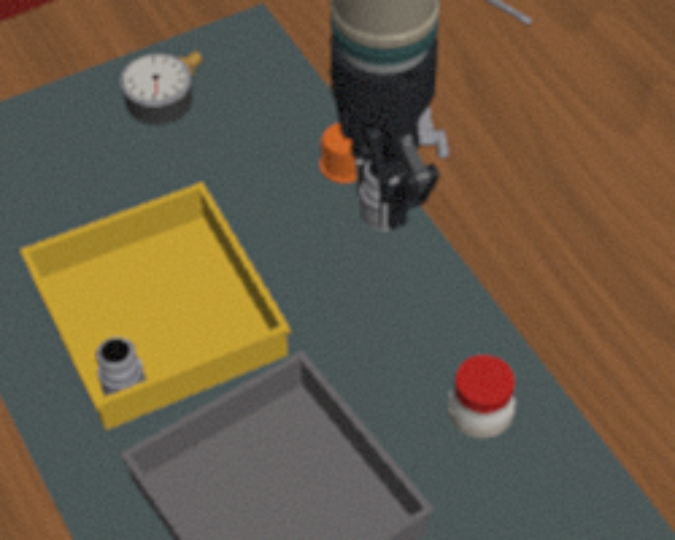

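The adapter is held upright at about (380,205) in the crop. Now to the yellow tray.

>>> {"op": "drive_tool", "data": {
  "targets": [0, 0, 0, -15, -7, 0, 0, 0, 0, 0, -28, -13, 0, 0, 0, 0, 0, -32, -15, 0, 0, 0, 0, 0, -32, -15, 0, 0, 0, 0, 0, -22, -11, 0, 0, 0, 0, 0, -11, -6, 0, 0, 0, 0, 0, 0, 0, 0, 0, 0, 0, 0, 0, 0, 0, 0, 0, 0, 0, 0, 0, 25, 0, 0, 0, 0, 0, 0, 25, 0, 0, 0, 0, 0, 0, 20, 0, 0, 0, 0, 0, 0, 5, 0]
}}

```text
clock: 23.12
position: [0.5847, -0.2215, 0.0195]
ee_rot: [-0.002, 0.026, 1.0, 0.001]
contact_force: [-0.6, 0.0, -1.7]
width: 0.0342
```

```bash
python3 -c "
from h import *
go(.5862,-.222,.0094,87)
a=get_image('scene')[90:290,180:430,::-1];cv2.imwrite('pics/s8.png',cv2.resize(a,None,fx=2.7,fy=2.7))"
```

```text
t 23.12 pos [ 0.5847 -0.2215  0.0195] yang 87.0 tilt 0.2 q6 -1.99 w 0.0342 F [-0.6  0.  -1.7]
wz -0.0 tx ty tz mm -1.5 -0.4 10.1 horiz 2.0
```

View pics/s8.png

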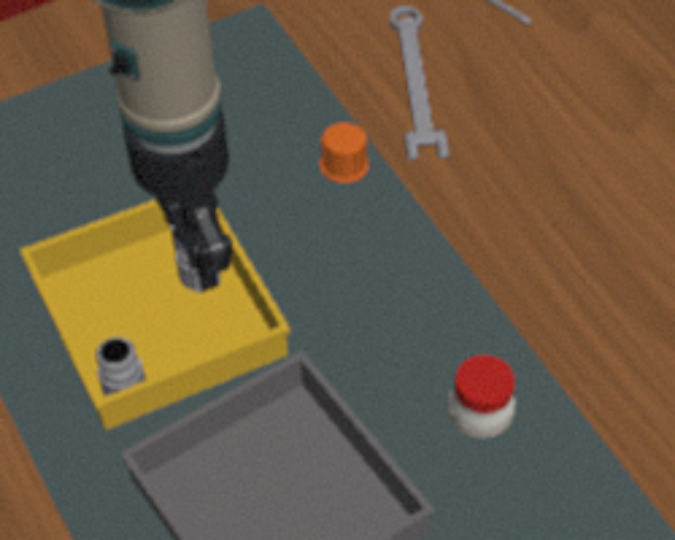

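The adapter is inside the yellow tray at about (195,265) in the crop, clear of the walls.

>>> {"op": "drive_tool", "data": {
  "targets": [0, 0, 0, 0, 0, 4, 0, 0, 0, 0, 0, 0, 3, 0, 0, 0, 0, 0, 0, 1, 0, 0, 0, 0, 0, 0, 0.5, 0, 0, 0, 0, 0, 0, 0, 0, 0, 0, 0, 0, 0, 0, 0]
}}

```text
clock: 23.92
position: [0.5866, -0.2226, 0.0122]
ee_rot: [0.0, 0.026, 1.0, 0.0]
contact_force: [0.4, -0.1, -1.4]
width: 0.0339
```

>>> {"op": "drive_tool", "data": {
  "targets": [0, 0, 0, 0, 0, 0.6, 0, 0, 0, 0, 0, 0, 0, 0, 0, 0, 0, 0, 0, 0, 0]
}}

```text
clock: 24.3
position: [0.5865, -0.2226, 0.0115]
ee_rot: [0.0, 0.026, 1.0, 0.0]
contact_force: [-0.6, 0.8, -1.2]
width: 0.0339
```

>>> {"op": "drive_tool", "data": {
  "targets": [0, 0, 0, 0, 0, 1, 0, 0, 0, 0, 0, 0, 0.5, 0, 0, 0, 0, 0, 0, 0, 0, 0, 0, 0, 0, 0, 0, 0]
}}

```text
clock: 24.8
position: [0.5865, -0.2226, 0.01]
ee_rot: [0.0, 0.026, 1.0, 0.0]
contact_force: [-0.9, -0.2, -1.6]
width: 0.0342
```

>>> {"op": "drive_tool", "data": {
  "targets": [0, 0, 0, 0, 0, 0.6, 0, 0, 0, 0, 0, 0, 0, 0, 0, 0, 0, 0, 0, 0, 0]
}}

```text
clock: 25.18
position: [0.5866, -0.2226, 0.0095]
ee_rot: [0.0, 0.026, 1.0, 0.0]
contact_force: [-0.4, -0.2, -1.6]
width: 0.0343
```

>>> {"op": "drive_tool", "data": {
  "targets": [0, 0, 0, 0, 0, 0.6, 0, 0, 0, 0, 0, 0, 0, 0, 0, 0, 0, 0, 0, 0, 0]
}}

```text
clock: 25.55
position: [0.5866, -0.2226, 0.0095]
ee_rot: [0.0, 0.026, 1.0, -0.0]
contact_force: [-1.8, 1.5, 5.3]
width: 0.0341
```

Contact felt at +5 N, so I'll release. Next is the plug.

>>> {"op": "drive_tool", "data": {
  "targets": [0, 0, 0, 0, 0, 0, 0.5, 0, 0, 0, 0, 0, 0, 0.6, 0, 0, 0, 0, 0, 0, 0.6, 0, 0, 0, 0, 0, -15, 0.6, 0, 0, 0, 0, 0, -25, 0.6, 0, 0, 0, 0, 0, -40, 0.6, 0, 0, 0, 0, 0, -40, 0.7, 0, 0, 0, 0, 0, 0, 0.7, 0, 0, 0, 0, 0, 0, 0.7]
}}

```text
clock: 26.68
position: [0.5862, -0.2224, 0.1291]
ee_rot: [0.0, 0.026, 1.0, 0.0]
contact_force: [-0.8, 0.5, -1.0]
width: 0.0597
```

```bash
python3 -c "
from h import *
go(.5240,.4325,.13,87)
a=get_image('scene')[90:290,180:430,::-1];cv2.imwrite('pics/s9.png',cv2.resize(a,None,fx=2.7,fy=2.7))"
```

```text
t 26.68 pos [ 0.5862 -0.2224  0.1291] yang 87.0 tilt 0.01 q6 -1.99 w 0.0597 F [-0.8  0.5 -1. ]
wz -0.0 tx ty tz mm 96.4 650.7 -0.9 horiz 658.0
```

View pics/s9.png

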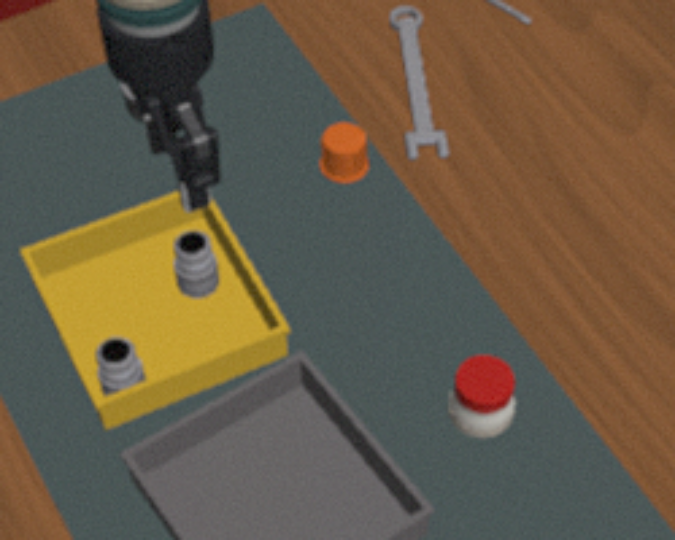

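The adapter stands upright in the yellow tray at about (195,262) in the crop. Moving to the plug.

>>> {"op": "drive_tool", "data": {
  "targets": [0, 0, 0, 3, 20, 0, 0.7, 0, 0, 0, 6, 40, 0, 0.7, 0, 0, 0, 8, 55, 0, 0.7, 0, 0, 0, 8, 55, 0, 0.7, 0, 0, 0, 8, 55, 0, 0.7, 0, 0, 0, 8, 55, 0, 0.7, 0, 0, 0, 8, 55, 0, 0.7, 0, 0, 0, 8, 55, 0, 0.7, 0, 0, 0, 8, 55, 0, 0.7, 0, 0, 0, 8, 55, 0, 0.7, 0, 0, 0, 8, 55, 0, 0.7, 0, 0, 0, 8, 40, 0, 0.7]
}}

```text
clock: 28.22
position: [0.5264, 0.3792, 0.1275]
ee_rot: [-0.001, 0.025, 1.0, -0.0]
contact_force: [0.5, 0.2, 0.6]
width: 0.0598
```

>>> {"op": "drive_tool", "data": {
  "targets": [0, 0, 0, 5, 33, 0, 0.7, 0, 0, 0, 2, 22, 0, 0.7, 0, 0, 0, 0, 0, 0, 0.7, 0, 0, 0, 0, 0, 0, 0.7, 0, 0, 0, 0, 0, 0, 0.7]
}}

```text
clock: 28.85
position: [0.525, 0.4301, 0.1289]
ee_rot: [-0.0, 0.027, 1.0, -0.0]
contact_force: [0.6, -0.1, 0.6]
width: 0.06
```

```bash
python3 -c "
from h import *
go(.5240,.4325,.005,87)
a=get_image('scene')[280:480,330:530,::-1];cv2.imwrite('pics/s10.png',cv2.resize(a,None,fx=2.7,fy=2.7))"
```

```text
t 28.85 pos [0.525  0.4301 0.1289] yang 86.9 tilt 0.04 q6 -0.93 w 0.06 F [ 0.6 -0.1  0.6]
wz -0.1 tx ty tz mm 1.1 2.3 123.9 horiz 3.0
```

View pics/s10.png

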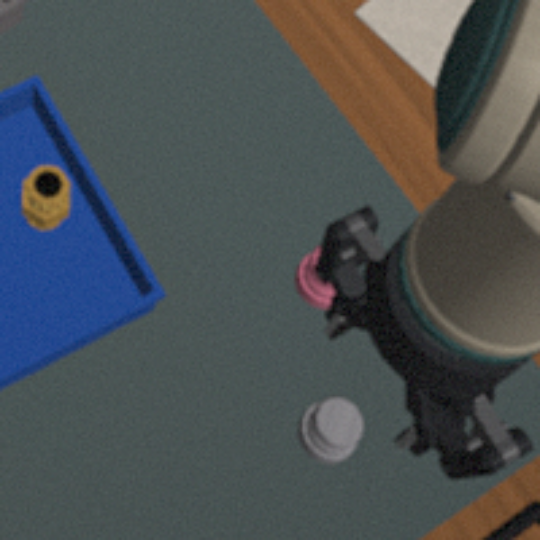

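The plug, top at about (335,425) in the crop, stands free. The pink part at about (318,280) lies clear of the fingers' path down.

>>> {"op": "drive_tool", "data": {
  "targets": [0, 0, 0, 1, 2, 30, 0.65, 0, 0, 0, 0, 0, 30, 0.65, 0, 0, 0, 0, 0, 25, 0.65, 0, 0, 0, 0, 0, 20, 0.65, 0, 0, 0, 0, 0, 13, 0.65, 0, 0, 0, 0, 0, 6, 0.65, 0, 0, 0, 0, 0, 0, 0.65, 0, 0, 0, 0, 0, 0, 0.65]
}}

```text
clock: 29.9
position: [0.5245, 0.434, 0.0057]
ee_rot: [0.001, 0.026, 1.0, 0.001]
contact_force: [0.1, 0.6, -0.1]
width: 0.0555
```

>>> {"op": "drive_tool", "data": {
  "targets": [0, 0, 0, 0, 0, 0, 0.35, 0, 0, 0, 0, 0, 0, 0.25, 0, 0, 0, 0, 0, 0, 0.15, 0, 0, 0, 0, 0, 0, 0, 0, 0, 0, 0, 0, 0, 0, 0, 0, 0, 0, 0, 0, 0]
}}

```text
clock: 30.65
position: [0.5243, 0.4338, 0.0061]
ee_rot: [0.001, 0.026, 1.0, 0.0]
contact_force: [-0.8, -1.5, 4.9]
width: 0.0331
```

>>> {"op": "drive_tool", "data": {
  "targets": [0, 0, 0, 0, 0, -10, 0, 0, 0, 0, 0, 0, -20, 0, 0, 0, 0, 0, 0, -30, 0, 0, 0, 0, 0, 0, -30, 0, 0, 0, 0, 0, 0, 0, 0, 0, 0, 0, 0, 0, 0, 0]
}}

```text
clock: 31.4
position: [0.5231, 0.4331, 0.0937]
ee_rot: [-0.001, 0.026, 1.0, -0.001]
contact_force: [-0.6, -0.1, -1.8]
width: 0.033
```

```bash
python3 -c "
from h import *
go(.634,-.235,.095,87)
a=get_image('scene')[330:480,380:580,::-1];cv2.imwrite('pics/s11.png',cv2.resize(a,None,fx=3.5,fy=3.5))"
```

```text
t 31.4 pos [0.5231 0.4331 0.0937] yang 87.0 tilt 0.11 q6 -0.93 w 0.033 F [-0.6 -0.1 -1.8]
wz -0.0 tx ty tz mm -145.7 -661.4 -1.3 horiz 677.0
```

View pics/s11.png

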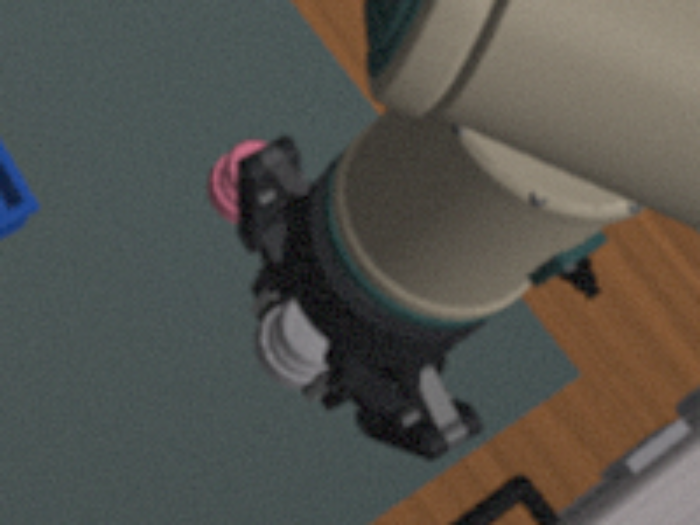

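The plug is held upright at about (300,340) in the crop. The pink part at about (235,180) has not moved.

>>> {"op": "drive_tool", "data": {
  "targets": [0, 0, 0, -4, -20, 0, 0, 0, 0, 0, -7, -30, 0, 0, 0, 0, 0, -9, -40, 0, 0, 0, 0, 0, -10, -45, 0, 0, 0, 0, 0, -10, -45, 0, 0, 0, 0, 0, -10, -45, 0, 0, 0, 0, 0, -10, -45, 0, 0, 0, 0, 0, -10, -45, 0, 0, 0, 0, 0, -10, -45, 0, 0, 0, 0, 0, -10, -45, 0, 0, 0, 0, 0, -10, -45, 0, 0, 0, 0, 0, -10, -45, 0, 0]
}}

```text
clock: 32.95
position: [0.6064, -0.069, 0.0938]
ee_rot: [-0.001, 0.027, 1.0, -0.0]
contact_force: [1.2, 0.8, -1.6]
width: 0.0332
```

>>> {"op": "drive_tool", "data": {
  "targets": [0, 0, 0, -10, -45, 0, 0, 0, 0, 0, -10, -45, 0, 0, 0, 0, 0, -9, -36, 0, 0, 0, 0, 0, -6, -20, 0, 0, 0, 0, 0, -3, -10, 0, 0, 0, 0, 0, 0, 0, 0, 0, 0, 0, 0, 0, 0, 0, 0, 0, 0, 0, 0, 0, 0, 0]
}}

```text
clock: 33.95
position: [0.6374, -0.223, 0.0949]
ee_rot: [-0.0, 0.026, 1.0, 0.0]
contact_force: [0.1, 1.1, -1.1]
width: 0.0329
```

```bash
python3 -c "
from h import *
go(.637,-.225,.0091,87)
a=get_image('scene')[90:290,180:430,::-1];cv2.imwrite('pics/s12.png',cv2.resize(a,None,fx=2.7,fy=2.7))"
```

```text
t 33.95 pos [ 0.6374 -0.223   0.0949] yang 87.1 tilt 0.03 q6 -1.96 w 0.0329 F [ 0.1  1.1 -1.1]
wz 0.1 tx ty tz mm 0.3 -2.1 85.8 horiz 2.0
```

View pics/s12.png

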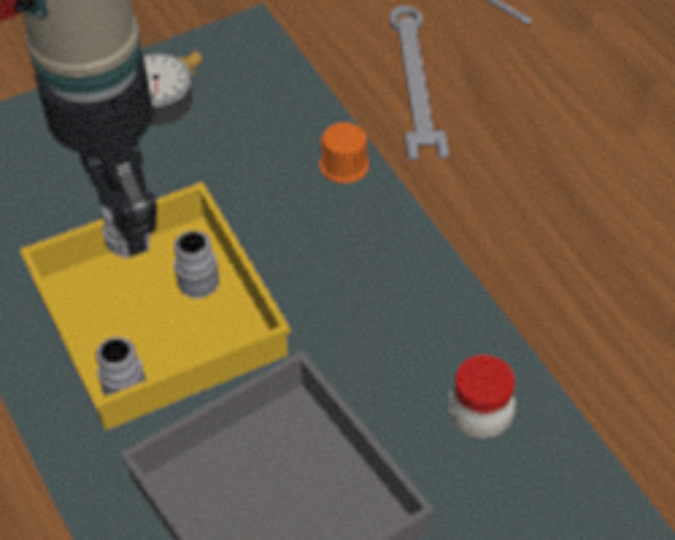

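The plug hangs at about (120,235) in the crop, clear of both adapters. I'll lower it.

>>> {"op": "drive_tool", "data": {
  "targets": [0, 0, 0, 0, 0, 25, 0, 0, 0, 0, 0, 0, 25, 0, 0, 0, 0, 0, 0, 20, 0, 0, 0, 0, 0, 0, 10, 0, 0, 0, 0, 0, 0, 4, 0, 0, 0, 0, 0, 0, 0.5, 0, 0, 0, 0, 0, 0, 0, 0, 0, 0, 0, 0, 0, 0, 0, 0, 0, 0, 0, 0, 0, 0]
}}

```text
clock: 35.12
position: [0.6377, -0.2244, 0.0107]
ee_rot: [0.0, 0.026, 1.0, -0.0]
contact_force: [0.1, 0.2, -1.9]
width: 0.0331
```

>>> {"op": "drive_tool", "data": {
  "targets": [0, 0, 0, 0, 0, 0.6, 0, 0, 0, 0, 0, 0, 0, 0, 0, 0, 0, 0, 0, 0, 0]
}}

```text
clock: 35.5
position: [0.6375, -0.2243, 0.0096]
ee_rot: [-0.0, 0.026, 1.0, 0.0]
contact_force: [-0.3, 0.9, -0.7]
width: 0.0334
```

>>> {"op": "drive_tool", "data": {
  "targets": [0, 0, 0, 0, 0, 0.6, 0, 0, 0, 0, 0, 0, 0, 0, 0, 0, 0, 0, 0, 0, 0]
}}

```text
clock: 35.88
position: [0.6375, -0.2243, 0.0091]
ee_rot: [0.0, 0.026, 1.0, 0.0]
contact_force: [-0.2, 0.5, -0.9]
width: 0.0328
```

>>> {"op": "drive_tool", "data": {
  "targets": [0, 0, 0, 0, 0, 0.6, 0, 0, 0, 0, 0, 0, 0, 0, 0, 0, 0, 0, 0, 0, 0]
}}

```text
clock: 36.25
position: [0.6375, -0.2243, 0.0091]
ee_rot: [0.0, 0.026, 1.0, -0.0]
contact_force: [-1.8, 0.3, 5.3]
width: 0.0333
```

Contact felt. I'll release it and look.

>>> {"op": "drive_tool", "data": {
  "targets": [0, 0, 0, 0, 0, 0, 0.5, 0, 0, 0, 0, 0, 0, 0.58, 0, 0, 0, 0, 0, 0, 0.58, 0, 0, 0, 0, 0, -15, 0.58, 0, 0, 0, 0, 0, -25, 0.58, 0, 0, 0, 0, 0, -40, 0.6, 0, 0, 0, 0, 0, -40, 0.75, 0, 0, 0, 0, 0, 0, 0.75, 0, 0, 0, 0, 0, 0, 0.75]
}}

```text
clock: 37.38
position: [0.6372, -0.2241, 0.1287]
ee_rot: [0.0, 0.026, 1.0, 0.0]
contact_force: [-0.3, -0.5, -1.1]
width: 0.064
```

```bash
python3 -c "
from h import *
go(.4105,-.280,.13,87)
a=get_image('scene')[90:290,180:430,::-1];cv2.imwrite('pics/s13.png',cv2.resize(a,None,fx=2.7,fy=2.7))"
```

```text
t 37.38 pos [ 0.6372 -0.2241  0.1287] yang 87.0 tilt 0.0 q6 -1.96 w 0.064 F [-0.3 -0.5 -1.1]
wz -0.0 tx ty tz mm 223.4 -67.7 -1.3 horiz 233.0
```

View pics/s13.png

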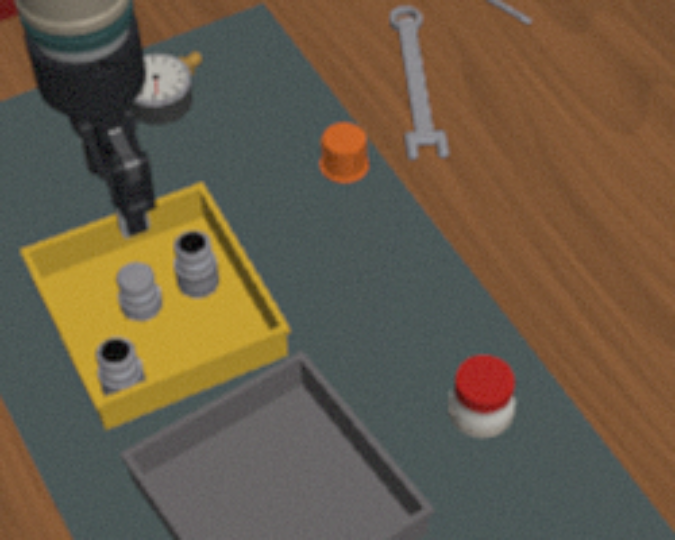

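Both steel parts stand upright in the yellow tray, with the plug at about (138,290) in the crop. The cap is next.

>>> {"op": "drive_tool", "data": {
  "targets": [0, 0, 0, 20, -6, 0, 0.78, 0, 0, 0, 40, -12, 0, 0.78, 0, 0, 0, 45, -14, 0, 0.78, 0, 0, 0, 45, -14, 0, 0.78, 0, 0, 0, 40, -12, 0, 0.78, 0, 0, 0, 23, -7, 0, 0.78, 0, 0, 0, 10, -3, 0, 0.78, 0, 0, 0, 0, 0, 0, 0.78, 0, 0, 0, 0, 0, 0, 0.78, 0, 0, 0, 0, 0, 0, 0.78]
}}

```text
clock: 38.67
position: [0.4121, -0.2804, 0.1283]
ee_rot: [0.0, 0.026, 1.0, 0.0]
contact_force: [-0.6, -0.0, -0.8]
width: 0.067
```

```bash
python3 -c "
from h import *
go(.4105,-.280,.006,87)
a=get_image('scene')[60:260,180:430,::-1];cv2.imwrite('pics/s14.png',cv2.resize(a,None,fx=2.7,fy=2.7))"
```

```text
t 38.67 pos [ 0.4121 -0.2804  0.1283] yang 87.0 tilt 0.02 q6 -2.26 w 0.067 F [-0.6 -0.  -0.8]
wz 0.0 tx ty tz mm 1.6 0.3 122.3 horiz 2.0
```

View pics/s14.png

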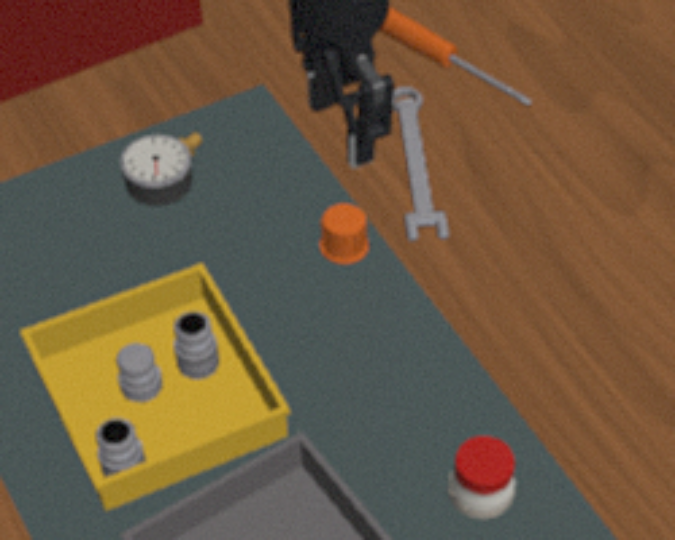

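The gripper is above the cap, top at about (345,218) in the crop. The spanner at about (425,220) lies beside the fingers' path.

>>> {"op": "drive_tool", "data": {
  "targets": [0, 0, 0, 1.5, 0, 30, 0.78, 0, 0, 0, 0, 0, 30, 0.78, 0, 0, 0, 0, 0, 25, 0.78, 0, 0, 0, 0, 0, 20, 0.78, 0, 0, 0, 0, 0, 12, 0.78, 0, 0, 0, 0, 0, 5.5, 0.78, 0, 0, 0, 0, 0, 0, 0.78, 0, 0, 0, 0, 0, 0, 0.78],
  "grip_force": 30
}}

```text
clock: 39.72
position: [0.4102, -0.2808, 0.0066]
ee_rot: [0.001, 0.026, 1.0, -0.0]
contact_force: [0.2, 0.1, -0.1]
width: 0.0665
```

>>> {"op": "drive_tool", "data": {
  "targets": [0, 0, 0, 0, 0, 0, 0.5, 0, 0, 0, 0, 0, 0, 0.4, 0, 0, 0, 0, 0, 0, 0.3, 0, 0, 0, 0, 0, 0, 0.2, 0, 0, 0, 0, 0, 0, 0.2, 0, 0, 0, 0, 0, 0, 0.2]
}}

```text
clock: 40.48
position: [0.41, -0.2807, 0.0066]
ee_rot: [0.0, 0.026, 1.0, -0.0]
contact_force: [-0.2, 0.8, 5.1]
width: 0.0381
```

>>> {"op": "drive_tool", "data": {
  "targets": [0, 0, 0, 0, 0, -10, 0.2, 0, 0, 0, 0, 0, -20, 0.2, 0, 0, 0, 0, 0, -30, 0.2, 0, 0, 0, 0, 0, -30, 0.2, 0, 0, 0, 0, 0, 0, 0.2, 0, 0, 0, 0, 0, 0, 0.2]
}}

```text
clock: 41.22
position: [0.4092, -0.28, 0.0956]
ee_rot: [-0.0, 0.026, 1.0, 0.0]
contact_force: [0.8, 0.9, -0.3]
width: 0.0383
```

```bash
python3 -c "
from h import *
go(.615,-.015,.095,87)
a=get_image('scene')[60:260,180:430,::-1];cv2.imwrite('pics/s15.png',cv2.resize(a,None,fx=2.7,fy=2.7))"
```

```text
t 41.23 pos [ 0.4092 -0.28    0.0956] yang 87.0 tilt 0.06 q6 -2.26 w 0.0383 F [ 0.8  0.9 -0.3]
wz -0.0 tx ty tz mm -191.6 275.4 0.6 horiz 335.0
```

View pics/s15.png

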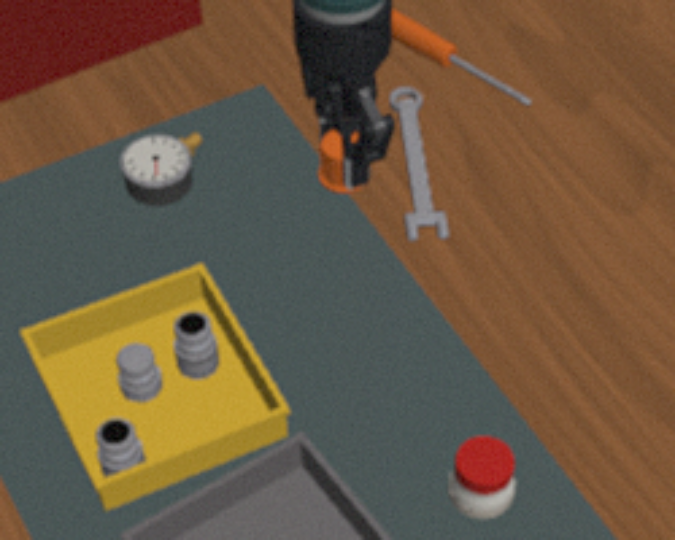

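The cap is held upright at about (342,160) in the crop. Now to the grey tray.

>>> {"op": "drive_tool", "data": {
  "targets": [0, 0, 0, -12, 17, 0, 0.2, 0, 0, 0, -22, 32, 0, 0.2, 0, 0, 0, -28, 40, 0, 0.2, 0, 0, 0, -28, 40, 0, 0.2, 0, 0, 0, -28, 40, 0, 0.2, 0, 0, 0, -28, 40, 0, 0.2, 0, 0, 0, -23, 34, 0, 0.2, 0, 0, 0, -14, 21, 0, 0.2, 0, 0, 0, -8, 11, 0, 0.2, 0, 0, 0, 0, 0, 0, 0.2, 0, 0, 0, 0, 0, 0, 0.2, 0, 0, 0, 0, 0, 0, 0.2]
}}

```text
clock: 42.78
position: [0.6143, -0.0167, 0.096]
ee_rot: [-0.0, 0.027, 1.0, -0.0]
contact_force: [0.5, -0.3, -0.5]
width: 0.0383
```

>>> {"op": "drive_tool", "data": {
  "targets": [0, 0, 0, 0, 0, 25, 0.2, 0, 0, 0, 0, 0, 25, 0.2, 0, 0, 0, 0, 0, 20, 0.2, 0, 0, 0, 0, 0, 8, 0.2, 0, 0, 0, 0, 0, 0, 0.2, 0, 0, 0, 0, 0, 0, 0.2]
}}

```text
clock: 43.52
position: [0.6156, -0.0161, 0.0189]
ee_rot: [0.001, 0.026, 1.0, -0.0]
contact_force: [0.3, -0.5, -0.6]
width: 0.0383
```

```bash
python3 -c "
from h import *
go(.615,-.015,.0096,87)
a=get_image('scene')[160:360,180:430,::-1];cv2.imwrite('pics/s16.png',cv2.resize(a,None,fx=2.7,fy=2.7))"
```

```text
t 43.52 pos [ 0.6156 -0.0161  0.0189] yang 87.0 tilt 0.1 q6 -1.66 w 0.0383 F [ 0.3 -0.5 -0.6]
wz -0.0 tx ty tz mm 0.7 1.1 9.3 horiz 1.0
```

View pics/s16.png

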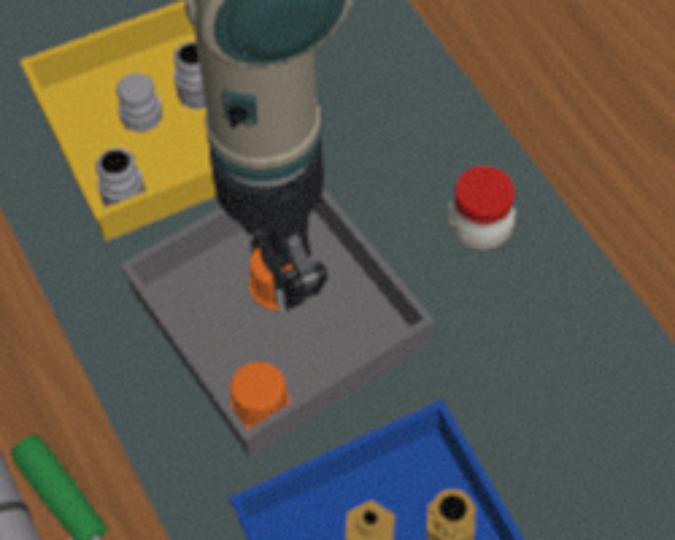

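The cap is inside the grey tray at about (270,280) in the crop, well clear of the walls. I'll lower it.

>>> {"op": "drive_tool", "data": {
  "targets": [0, 0, 0, 0, 0, 4, 0.2, 0, 0, 0, 0, 0, 3, 0.2, 0, 0, 0, 0, 0, 1.2, 0.2, 0, 0, 0, 0, 0, 0, 0.2, 0, 0, 0, 0, 0, 0, 0.2]
}}

```text
clock: 44.2
position: [0.615, -0.0158, 0.0098]
ee_rot: [0.0, 0.026, 1.0, 0.0]
contact_force: [-0.0, 0.8, 0.8]
width: 0.0383
```

>>> {"op": "drive_tool", "data": {
  "targets": [0, 0, 0, 0, 0, 0.7, 0.2, 0, 0, 0, 0, 0, 0, 0.2, 0, 0, 0, 0, 0, 0, 0.2]
}}

```text
clock: 44.58
position: [0.615, -0.0158, 0.0096]
ee_rot: [0.0, 0.026, 1.0, 0.0]
contact_force: [-2.0, 0.8, 6.4]
width: 0.038
```

>>> {"op": "drive_tool", "data": {
  "targets": [0, 0, 0, 0, 0, 0.6, 0.2, 0, 0, 0, 0, 0, 0, 0.2, 0, 0, 0, 0, 0, 0, 0.2]
}}

```text
clock: 44.95
position: [0.615, -0.0158, 0.0096]
ee_rot: [0.0, 0.026, 1.0, -0.0]
contact_force: [-1.8, 0.9, 8.2]
width: 0.0384
```

Contact felt. I'll release, lift and back away clear of the view.

>>> {"op": "drive_tool", "data": {
  "targets": [0, 0, 0, 0, 0, -0.5, 0.5, 0, 0, 0, 0, 0, 0, 0.7, 0, 0, 0, 0, 0, 0, 0.7, 0, 0, 0, 0, 0, -15, 0.7, 0, 0, 0, 0, 0, -25, 0.7, 0, 0, 0, 0, 0, -40, 0.7, 0, 0, 0, 0, 0, -40, 0.7, 0, 0, 0, 0, 0, -40, 0.7, 0, 0, 0, 40, 0, -30, 0.7, 0, 0, 0, 50, 0, -20, 0.7, 0, 0, 0, 50, 0, 0, 0.7, 0, 0, 0, 50, 0, 0, 0.7]
}}

```text
clock: 46.45
position: [0.4238, -0.0058, 0.2202]
ee_rot: [0.001, 0.026, 1.0, -0.0]
contact_force: [1.0, -0.6, 0.4]
width: 0.0596
```

>>> {"op": "drive_tool", "data": {
  "targets": [0, 0, 0, 40, 0, 0, 0.7, 0, 0, 0, 20, 0, 0, 0.7, 0, 0, 0, 0, 0, 0, 0.7, 0, 0, 0, 0, 0, 0, 0.7, 0, 0, 0, 0, 0, 0, 0.7, 0, 0, 0, 0, 0, 0, 0.7]
}}

```text
clock: 47.2
position: [0.3661, -0.0028, 0.2188]
ee_rot: [-0.0, 0.026, 1.0, 0.0]
contact_force: [0.3, 0.3, 1.0]
width: 0.0601
```

```bash
python3 -c "
from h import *
for n in('top','scene'): cv2.imwrite('pics/%s9.png'%n,get_image(n)[:,:,::-1])
t0,t1=cv2.imread('pics/top0.png'),cv2.imread('pics/top9.png')
s0,s1=cv2.imread('pics/scene0.png'),cv2.imread('pics/scene9.png')
for nm,a,b,boxes in(('top',t0,t1,{'pink':(152,257,182,287),'gauge':(500,220,540,265),'paste':(305,260,340,295)}),('scene',s0,s1,{'pink':(435,365,468,398),'gauge':(220,100,260,138),'paste':(342,218,376,255)})):
  for k,(x0,y0,x1,y1) in boxes.items(): print(nm,k,cv2.absdiff(a,b)[y0:y1,x0:x1].mean().round(1))
"
```

```text
top pink 2.8
top gauge 2.7
top paste 48.8
scene pink 3.4
scene gauge 3.5
scene paste 3.8
```

View pics/scene9.png

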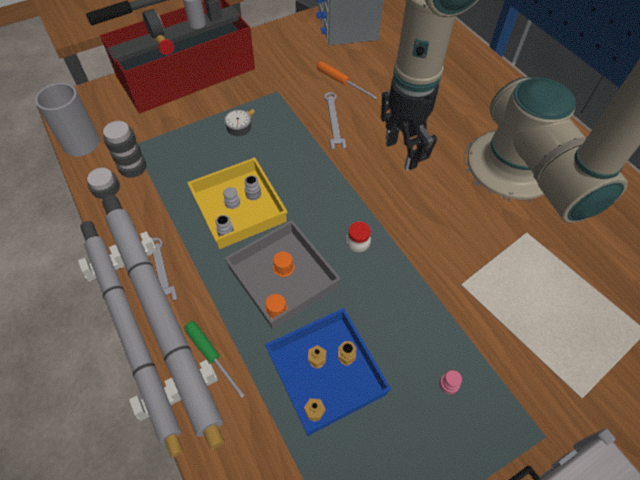

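View pics/top9.png

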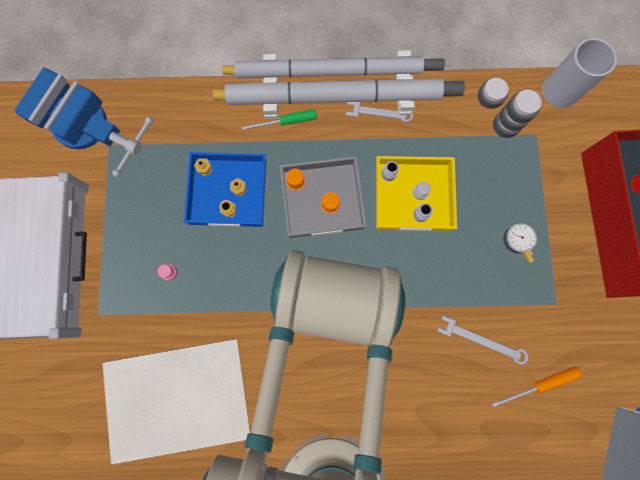

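Both views show every part upright in its tray. In the scene view the brass parts are at (317,356) and (347,352), the steel at (231,197) and (252,187), and the cap at (283,263). The gauge, paste and pink part look unchanged; the arm hides the paste in the top view.

```bash
python3 -c "
from rig import *
print(sign_off(), get_state()['clock'])"
```

```text
the job is handed in; nothing more can be done
the job is handed in; nothing more can be done
```

All five fittings are put away, and I handed the job in at about 47 s of the 131 s allowed. The nipple and reducer are in the blue tray, the adapter and plug in the yellow tray, and the orange cap in the grey tray. I lowered each one until I felt it touch the tray floor (at most about 8 N), then let go.

**Last checks:** the final pictures from both cameras show every part upright and apart from its neighbours, with the gripper clear of everything. The gauge and the pink look-alike match the first pictures in both views, and the jar of paste matches in the scene view.

**What failed or disagreed:**
- **Paste jar, top view:** the comparison gave a large difference (48.8, against about 3 elsewhere), because the arm was in front of the jar. Only the scene view confirms it did not move.
- **Tray rim height:** the two views put it at about 34 mm, against 40 mm in the text. I set the parts down by feel, so this did not affect them.
- **Grip widths:** these read about 1–3 mm under the nominal sizes, but every part held firmly.

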